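# Secure the test unit's cover and hold its recessed reset button

### The job

Secure the cover of the grey test unit by turning its turnbutton until it lies squarely across the cover's edge. Then take the reset pin out of its block, reach it down through the round hole in the cover and press the recessed reset button fully down; do not press the button before the cover is secured, keep the cover shut, and leave the brass valves where they stand. Finish while still gripping the pin and holding the button down with it.

Things in the scene. Friction and masses are not known exactly. Their poses are not given: they have to be found in the camera images.
- unit: the grey sheet-metal test unit, a box fixed on the bench, 220 (x) by 260 (y) by 106 mm high; origin at the centre of its underside, -x is its front with a dial and three brass fittings. Its top at 106 mm is flat: a fixed grey deck on the front 50 mm, and behind it the aluminium cover
- cover (a joint): the aluminium cover plate, 166 by 260 by 6 mm, hinged along the unit's back edge (+x); 0 = shut (as it starts), grows as it lifts, rad. Its own weight keeps it shut
- cover_hole (a point): centre of the round hole, 18 mm across, in the cover, at the level of the cover's top face; 30 mm in x and 40 mm in y from the unit's centre. The cover is 6 mm thick and the space below the hole is open down to the reset button
- turnbutton (a joint): angle of the turnbutton, a flat dark steel bar on a pivot in the front deck. 0 = the bar points along the unit's +y (not securing); grows clockwise seen from above to a stop at 1.571 rad, where it points along the unit's +x, across the front edge of the cover (secured). Starts between -0.5 and 0.6; light friction (about 1.5 N at the post); stays where it is left
- turnbutton_hinge (a point): point on the turnbutton's vertical pivot axis, level with the bar's top face (117 mm above the bench, 11 mm above the cover); fixed to the unit, 85 mm in -x and 60 mm in -y from its centre, its axes are those of the unit. The bar is 16 mm wide, 66 mm long, 8 mm thick
- turnbutton_post (a point): centre of the top of the upright round post on the turnbutton's free end; the post is 12 mm across, stands 30 mm above the bar, and its axis is 50 mm from the pivot axis; its y axis points from the pivot to the post
- reset_button (a joint): travel of the recessed reset button, 0 = up, 0.008 m = fully down; a spring pushes back with about 2 N at first and 6 N fully down
- reset_button_top (a point): centre of the top of the reset button, a black round button 24 mm across, straight below the hole in the cover, 35 mm below the cover's top face when up; it moves down with the button
- pin: the reset pin, loose, about 120 g, 136 mm long: a steel shaft 8 mm across and 72 mm long, a collar 26 mm across and 4 mm thick, and a square black handle, 20 by 20 by 60 mm, on top. Origin at the centre of the shaft's tip, z axis along the pin to the handle, x and y square to the handle's faces. Starts upright in the block, collar on the block's top, handle 84 to 144 mm above the bench
- block: a dark steel block fixed on the bench, 60 by 60 by 80 mm high, with one upright hole 11 mm across and 75 mm deep in the middle of its top, holding the pin; origin at the centre of its underside. It stands to the left or to the right of the unit
- valve_a: bystander: a brass valve body, upright, about 54 mm across and 84 mm high with a side port; origin at the centre of its underside. It stands on the other side of the unit from the block
- valve_b: bystander: a second brass valve body like the first, farther back on the right; origin at the centre of its underside
There are look-alikes about, which are no part of the job. There is more than one size of the pin; the one meant has the size given above.

How it is judged:
By the outcome, as a careful person would: the job done as asked, in the order asked, and still so for the second after the job is handed in, while the arm keeps its last pose, push and grip.
It also fails if it takes over 56 s, if anything falls off the work surface, if the arm or the gripper's body presses on something with over 40 N, if the wrist force passes 120 N, or if a joint passes its speed limit or range.

### The arm

A 6-joint arm with a two-finger parallel gripper is mounted at the origin on the work surface. World frame = base frame: x ahead of the robot, y to its left, z up, the work surface at z = 0. Lengths are in m, angles in rad, forces in N, time in s.
With the tool pointing down it reaches from about 0.3 to 0.875 m from the base axis. Payload 4.2 kg.
Tool frame: the origin (TCP) lies where the fingers leave the gripper's body, on its centre line; the fingertips stand 73 mm ahead of it and the grasp point (between the pads) lies 54 mm ahead of it; y points along the fingers, x is the direction in which the jaws open and shut, and the axes are right-handed (so a half turn about y gives the same grasp; the last joint's range is limited). The gripper opens to 85 mm and grips with 20 to 120 N. Pads are 22 mm wide; open, the fingers measure 114 mm over their backs; the gripper's body (76 mm by 85 mm) begins 54 mm behind the grasp point. The pads swing forward as they close: fully open they stand 13 mm farther back than shut.
Start: joints at [1.243, 0.32, 1.565, -0, 1.257, -0.02], TCP at [0.174, 0.548, 0.304] pointing down, gripper open.
Joint ranges: [-3.11, 3.11], [-0.84, 2.01], [0.21, 2.61], [-1.34, 4.49], [0.05, 2.63], [-2.56, 2.56]. Speed limits (rad/s): [2.57, 2.57, 3.14, 3.14, 3.14, 3.14].

### API

Orientations are given as a unit quaternion [w, x, y, z].
In Python, from station import manip, command_gripper, inverse_kinematics, imaging, ticket gives the robot as it stands. Calls block until the motion is done:
- manip.move_to(position, orientation): joint-space move of the TCP to a pose.
- manip.move_linear(position, frame=None, speed=0.15, until_force=None): straight line of the TCP; frame=None keeps the orientation; speed is the mean speed in m/s. With until_force (N) it stops when the force on the tool has changed by that much, and returns True; else False.
- manip.move_joints(angles): joint-space move.
- command_gripper(opening, newtons=None): finger opening in m; newtons is the grip in N (None keeps the last); returns when the fingers have stopped.
- manip.pause(seconds).
- inverse_kinematics(position, orientation): joint angles nearest the present ones, or None.
- manip.state(): the state.
- imaging.camera(name): name is "side" or "top"; returns a dict with "img" (480x640x3 uint8, red, green, blue), "mtx" (3x3 intrinsics, pixels), "distortion" ([k1, k2, p1, p2, k3] as OpenCV has them; the pictures are not rectified), "R" (3x3) and "t" (3): a world point X has camera coordinates R X + t. Camera axes: x right, y down, z forward; pixel columns grow to the right and rows downward; lengths in m; the calibration is good to about 2 mm. A picture is of the moment at which its call begins. There is no depth.
A pose or a line that the arm cannot do raises manip.Unreachable and nothing moves.
- ticket.hand_in(): hands the job in, once; it reports no verdict.
The state is a dict: "clock": time; "joints": joint angles; "qvel": joint speeds; "tau": joint torques, N m; "ee_pos": TCP position; "tcp_rot": TCP orientation; "wrist_force": force on the tool from outside, world axes, zero at the start; "wrist_torque": the same for the moment, N m; "width": finger opening in m.
Only numpy, scipy, OpenCV 4.12 (cv2) and the standard library are available. Lean on these libraries where they do the work, as an engineer would, in place of code of your own. Each camera call takes 0.05 s, during which the arm holds its last target.

## Working session

There is one attempt and no reset: what is moved stays moved. The work goes in short steps, each a Python script; the robot and the scene stay as the last script left them, time stands still between calls to the robot, and variables do not carry over. Pictures are saved under pics/ and viewed, and the job is handed in when it is done.

```bash
ls; mkdir -p pics
python3 - <<'E'
from station import manip, imaging
import cv2
for n in ("top","side"):
    c=imaging.camera(n); cv2.imwrite(f"pics/{n}0.png",c["img"][:,:,::-1])
    print(n,c["mtx"].tolist(),c["distortion"],c["R"].round(4).tolist(),c["t"].round(4))
s=manip.state();print(s)
E
```

```text
pics
top [[448.026334725705, 0.0, 323.73402856011455], [0.0, 448.026334725705, 241.34101177887163], [0.0, 0.0, 1.0]] [-0.048837  0.        0.        0.        0.      ] [[0.0272, -0.9993, 0.024], [-0.9966, -0.029, -0.0774], [0.0781, -0.0218, -0.9967]] [-0.0621  0.5949  1.1139]
side [[581.6624604119373, 0.0, 319.4716253496141], [0.0, 581.6624604119373, 238.54594376430424], [0.0, 0.0, 1.0]] [-0.03276949  0.          0.          0.          0.        ] [[0.8383, -0.5452, 0.0036], [-0.326, -0.5066, -0.7982], [0.437, 0.6679, -0.6024]] [-0.5086  0.2747  0.9282]
{'clock': 0.1, 'joints': array([ 1.24300689e+00,  3.20232021e-01,  1.56556429e+00, -3.02438458e-05,
        1.25740768e+00, -1.99994379e-02]), 'qvel': array([ 0.0014449 , -0.00036367, -0.00171405, -0.00038102, -0.00199231,
       -0.00042298]), 'tau': array([ 9.21886294e-05, -4.16401720e+01, -2.34709418e+01,  6.83539974e-05,
        4.72471642e-03, -7.27070585e-06]), 'ee_pos': array([0.17410224, 0.54767761, 0.3031611 ]), 'tcp_rot': array([-0.57039736,  0.57106814,  0.41698855, -0.41790978]), 'wrist_force': array([-0.68537185, -1.04183928,  0.64271754]), 'wrist_torque': array([-0.03037811, -0.03641741, -0.03155788]), 'width': 0.08536305359648586}
```

View pics/top0.png

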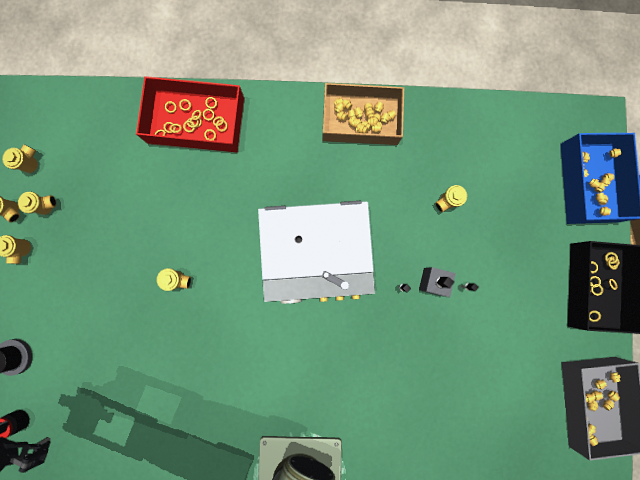

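View pics/side0.png

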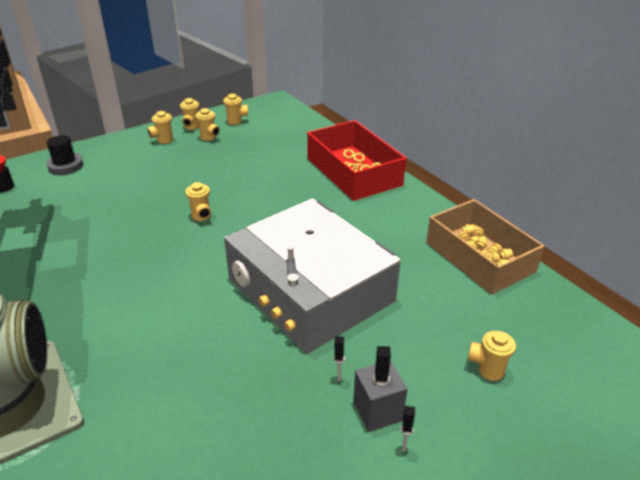

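Top view: unit at about (317,252), turnbutton pivot (345,285) with post towards (327,275), hole (298,239), block with pin (437,281). Pin candidates: upright in the block (437,281) [side (383,365)], and two small ones standing on the bench at (404,287) and (471,287) [side (339,355), (407,428)]. By the description it is the one in the block. I'll check it in crops.

Run:
```python
import cv2, numpy as np
t=cv2.imread("pics/top0.png"); s=cv2.imread("pics/side0.png")
a=cv2.resize(t[190:310,250:490],None,fx=3.3,fy=3.3,interpolation=cv2.INTER_CUBIC)
cv2.imwrite("pics/c_top.png",a)
b=cv2.resize(s[320:460,310:450],(560,560),interpolation=cv2.INTER_CUBIC)
cv2.imwrite("pics/c_side.png",b)
b=cv2.resize(s[195:345,215:405],None,fx=4,fy=4,interpolation=cv2.INTER_CUBIC)
cv2.imwrite("pics/c_side2.png",b)
```

```text
(no output)
```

View pics/c_top.png

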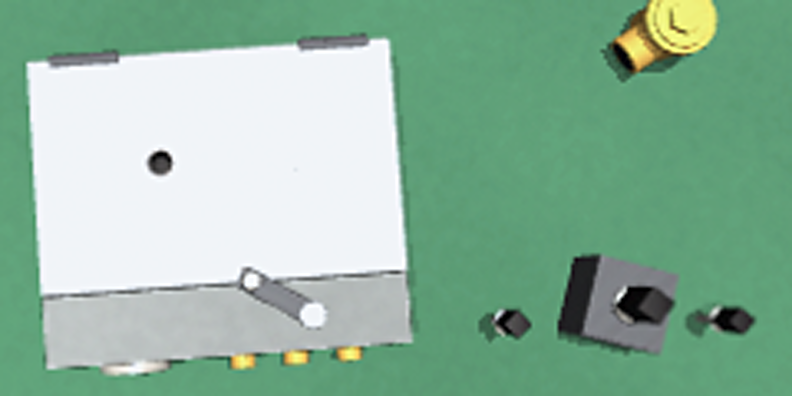

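View pics/c_side.png

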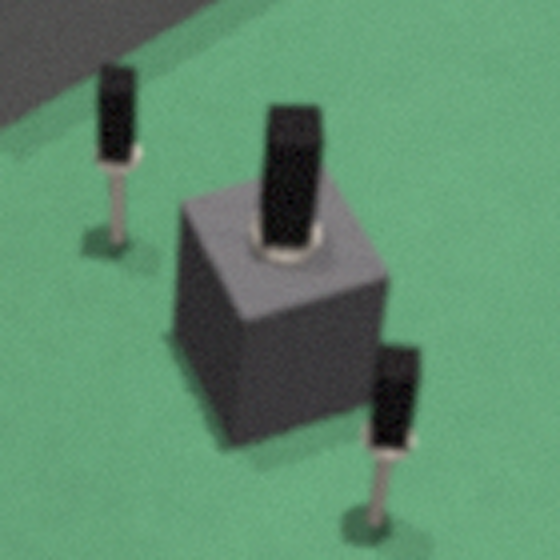

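View pics/c_side2.png

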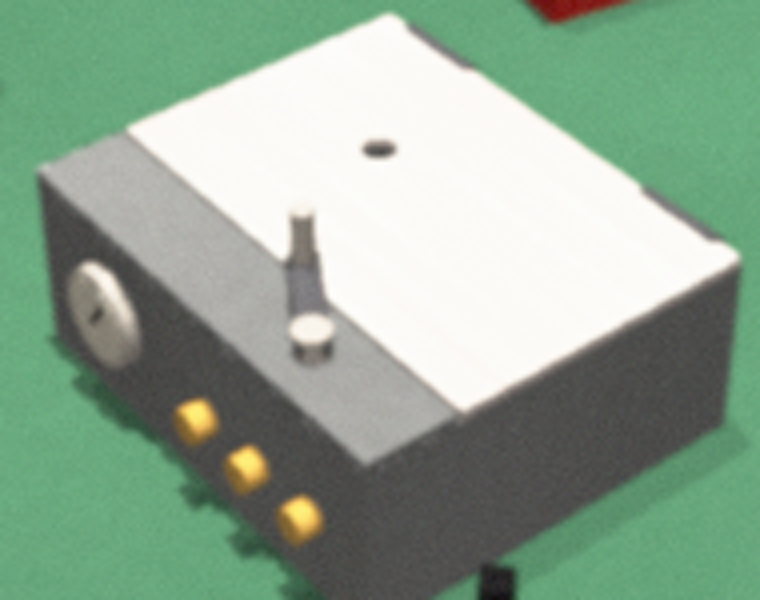

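The close crop confirms it: the pin in the block is clearly the larger one, with its collar seated on the block. The two loose ones are smaller look-alikes. Next I measure.

```bash
cat > h.py <<'E'
import numpy as np, cv2
from station import manip, command_gripper, inverse_kinematics, imaging, ticket
def ray(c,p):
    q=cv2.undistortPoints(np.array(p,float).reshape(-1,1,2),c["mtx"],np.array(c["distortion"],float)).reshape(-1,2)
    d=np.c_[q,np.ones(len(q))]@c["R"]; o=-c["R"].T@c["t"]; return o,d
def plane(c,p,z):
    o,d=ray(c,p); return o+d*((z-o[2])/d[:,2])[:,None]
def proj(c,X):
    return cv2.projectPoints(np.array(X,float).reshape(-1,1,3),cv2.Rodrigues(c["R"])[0],c["t"],c["mtx"],np.array(c["distortion"],float))[0].reshape(-1,2)
def tri(cs,ps):
    A=0;b=0
    for c,p in zip(cs,ps):
        o,d=ray(c,[p]);d=d[0]/np.linalg.norm(d);M=np.eye(3)-np.outer(d,d);A=A+M;b=b+M@o
    X=np.linalg.solve(A,b); return X,[np.linalg.norm(np.cross(ray(c,[p])[1][0]/np.linalg.norm(ray(c,[p])[1][0]),X-ray(c,[p])[0])) for c,p in zip(cs,ps)]
E
cat > meas.py <<'E'
from h import *
for n,roi in (("top",(190,310,250,390)),("side",(195,345,215,405))):
    c=imaging.camera(n); im=c["img"]; hsv=cv2.cvtColor(im,cv2.COLOR_RGB2HSV)
    m=((hsv[...,1]<40)&(hsv[...,2]>205)).astype(np.uint8)
    k=np.zeros_like(m);k[roi[0]:roi[1],roi[2]:roi[3]]=1;m*=k
    cs,h=cv2.findContours(m,cv2.RETR_CCOMP,cv2.CHAIN_APPROX_NONE)
    i=max(range(len(cs)),key=lambda i:cv2.contourArea(cs[i]))
    P=plane(c,cs[i].reshape(-1,2),.106)[:,:2]
    r=cv2.minAreaRect((P*1000).astype(np.float32)); print(n,"cover rect mm",r, cv2.boxPoints(r).round(1).tolist())
    for j in range(len(cs)):
        if h[0][j][3]==i and cv2.contourArea(cs[j])>5:
            q=cs[j].reshape(-1,2); mm=cv2.minEnclosingCircle(q)
            print(" hole?",mm, plane(c,[mm[0]],.106).round(4))
    # block/pin: dark low saturation
    roi=(255,310,390,490) if n=="top" else (335,435,345,400 if 0 else 410)
    sub=np.zeros(m.shape,np.uint8); sub[roi[0]:roi[1],roi[2]:roi[3]]=1
    blk=((hsv[...,2]<35)).astype(np.uint8)*sub
    cc,_=cv2.findContours(blk,cv2.RETR_EXTERNAL,cv2.CHAIN_APPROX_NONE)
    for q in cc:
        if cv2.contourArea(q)>15: print(" black",cv2.boundingRect(q),cv2.minAreaRect(q))
    gr=((hsv[...,1]<60)&(hsv[...,2]>60)&(hsv[...,2]<150)).astype(np.uint8)*sub
    cc,_=cv2.findContours(gr,cv2.RETR_EXTERNAL,cv2.CHAIN_APPROX_NONE)
    for q in cc:
        if cv2.contourArea(q)>60:
            q=cv2.convexHull(q); P=plane(c,q.reshape(-1,2),.08)[:,:2]; print(" blocktop",cv2.minAreaRect((P*1000).astype(np.float32)),cv2.boundingRect(q))
    np.save(f"pics/{n}_blk.npy",blk)
    cv2.imwrite(f"pics/m_{n}.png",np.clip(m*120+blk*255+gr*180,0,255))
E
python3 meas.py
```

```text
top cover rect mm ((593.205810546875, -23.138259887695312), (166.5235595703125, 260.1996154785156), 5.664493083953857) [[497.5, 98.0999984741211], [523.2000122070312, -160.8000030517578], [688.9000244140625, -144.39999389648438], [663.2000122070312, 114.5]]
 hole? ((298.0, 238.89999389648438), 5.001100063323975) [[0.5939 0.0172 0.106 ]]
 black (466, 284, 8, 6) ((469.5, 286.5), (5.0, 7.0), 90.0)
 black (437, 277, 11, 10) ((442.0, 281.5), (9.0, 10.0), 90.0)
 black (419, 268, 12, 23) ((424.4999694824219, 278.4999694824219), (6.146160125732422, 22.9356689453125), 12.994616508483887)
 blocktop ((501.22137451171875, -329.2803039550781), (60.53584671020508, 61.20003128051758), 77.2419662475586) (426, 267, 30, 30)
side cover rect mm ((594.4067993164062, -20.553863525390625), (168.7488555908203, 264.2195739746094), 5.800917148590088) [[497.1000061035156, 102.4000015258789], [523.7999877929688, -160.5], [691.7000122070312, -143.5], [665.0, 119.4000015258789]]
 hole? ((309.5, 232.0), 4.609872341156006) [[0.5945 0.0178 0.106 ]]
 black (403, 411, 7, 20) ((406.0, 420.5), (6.0, 19.0), -0.0)
 black (376, 354, 13, 27) ((381.75384521484375, 367.46923828125), (12.03136920928955, 25.799224853515625), 7.125016689300537)
 blocktop ((499.33843994140625, -341.8625793457031), (88.79534912109375, 62.30082321166992), 76.99835205078125) (355, 361, 52, 51)
```

Run:
```python
from h import *
t=cv2.imread("pics/top0.png"); s=cv2.imread("pics/side0.png")
g=lambda a:(255*(np.clip(a/140.,0,1))**0.5).astype(np.uint8)
a=cv2.resize(g(t[262:302,415:465]),(500,400),interpolation=cv2.INTER_CUBIC)
b=cv2.resize(g(s[340:395,360:405]),(330,403),interpolation=cv2.INTER_CUBIC)[:400]
cv2.imwrite("pics/c2.png",np.hstack([a,b[:400]]))
ct,cs=imaging.camera("top"),imaging.camera("side")
print("post",tri([ct,cs],[(326,274.8),(290.5,247.7)]), plane(ct,[(326,274.8)],.147))
print("cap",tri([ct,cs],[(344.8,285.5),(215+312/4,195+328/4)]))
print(proj(ct,[[.5933,.0173,.106],[.4878,-.0939,.12],[.5012,-.3293,.144],[.5012,-.3293,.08]]).round(1).tolist())
print(proj(cs,[[.5933,.0173,.106],[.4878,-.0939,.12],[.5012,-.3293,.144],[.5012,-.3293,.08]]).round(1).tolist())
print(manip.state()["clock"])
```

```text
post (array([ 0.51172978, -0.05004821,  0.14653172]), [np.float64(0.00044810762208883525), np.float64(0.0004481076220888489)]) [[ 0.51133541 -0.04981847  0.147     ]]
cap (array([ 0.48873582, -0.09501159,  0.12147354]), [np.float64(0.0008598185216919626), np.float64(0.0008598185216919399)])
[[297.9, 239.2], [344.5, 285.6], [448.4, 282.5], [440.4, 282.1]]
[[309.1, 232.3], [291.7, 277.5], [382.8, 351.3], [379.8, 380.0]]
0.3
```

View pics/c2.png

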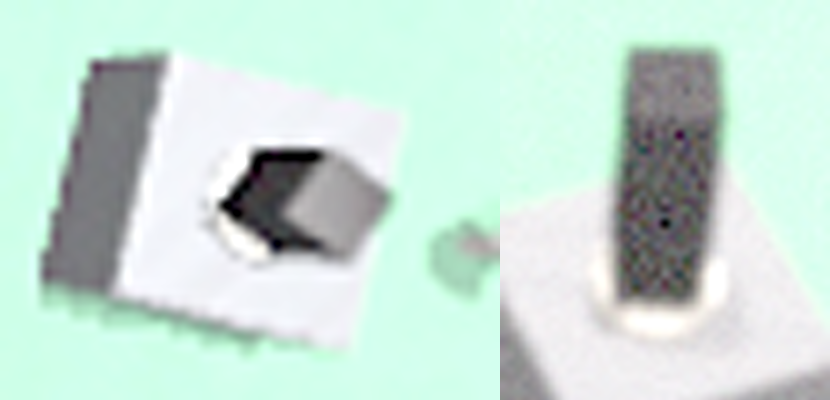

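Measurements agree with the given sizes: the cover rectangle is 166.5×260 mm, the post top comes out at z=0.1465 and 50 mm from the pivot, and the turnbutton is at about 0.59 rad. The predicted hole matches the seen one within 2 mm. Handle faces lie at about -36°/54°. I'll turn the turnbutton now.

```bash
cat >> h.py <<'E'
from scipy.spatial.transform import Rotation as Rn
def Q(th):
    c,s=np.cos(th),np.sin(th); q=Rn.from_matrix(np.array([[c,0,-s],[s,0,c],[0,-1,0]])).as_quat()
    return np.r_[q[3],q[:3]]
YAW=np.deg2rad(5.7); PIV=np.array([.4882,-.0942]); HOLE=np.array([.5935,.0172])
def post(a): 
    b=YAW+np.pi/2-a; return PIV+.05*np.array([np.cos(b),np.sin(b)]), b-np.pi/2
def st(m=""):
    s=manip.state(); print(m,round(s["clock"],2),s["ee_pos"].round(4),s["wrist_force"].round(1),round(s["width"],4),s["joints"].round(2)); return s
E
python3 - <<'E'
from h import *
a0=.588; p,th=post(a0); p=np.array([.5117,-.0500])
q=Q(th); print(p,np.rad2deg(th),inverse_kinematics([*p,.26],q))
manip.move_to([*p,.27],q); st()
command_gripper(.045,20)
print(manip.move_linear([*p,.194],speed=.15,until_force=10)); st("down")
command_gripper(.0,20); st("grip")
cv2.imwrite("pics/s1.png",imaging.camera("side")["img"][:,:,::-1][150:350,200:420].repeat(3,0).repeat(3,1))
E
```

```text
[ 0.5117 -0.05  ] -27.98991835369241 [-1.19773729e-01  2.58053072e-01  1.77025604e+00 -4.44089210e-16
  1.11328354e+00  3.68742503e-01]
 2.74 [ 0.5118 -0.0493  0.27  ] [0.2 0.  0.2] 0.0854 [-0.12  0.25  1.75  0.    1.14  0.37]
False
down 3.88 [ 0.5122 -0.0501  0.1945] [ 0.1 -0.9 -0.4] 0.0452 [-0.12  0.32  1.86 -0.    0.95  0.37]
grip 4.27 [ 0.5122 -0.05    0.1949] [0.7 0.3 5. ] 0.011 [-0.12  0.32  1.86  0.    0.95  0.37]
```

View pics/s1.png

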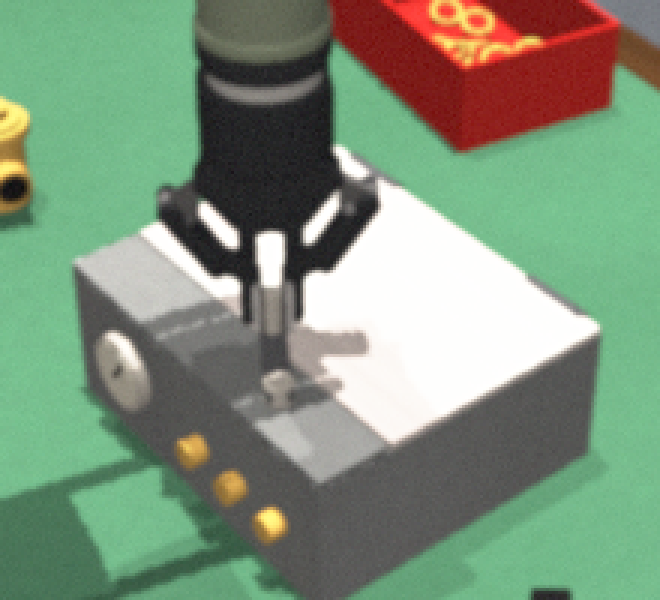

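The post is between the pads, with a width of 11 mm (post at crop (270,300)). Now the arc.

Run:
```python
from h import *
for a in np.arange(.73,1.50,.14):
    p,th=post(a); manip.move_linear([*p,.195],frame=Q(th),speed=.06)
st("arc")
for a in (1.5,1.571,1.62,1.67):
    p,th=post(a); r=manip.move_linear([*p,.195],frame=Q(th),speed=.03,until_force=10); s=st(f"{a} {r}")
    v=s["ee_pos"][:2]-PIV; print(np.pi/2+YAW-np.arctan2(v[1],v[0]),np.linalg.norm(v))
    if r: break
```

```text
arc 6.07 [ 0.5372 -0.0821  0.1951] [ 4.9  2.9 -0.3] 0.0111 [-0.17  0.36  1.8   0.    0.98  1.15]
1.5 False 6.33 [ 0.5379 -0.0855  0.1951] [ 4.7  2.5 -0. ] 0.0111 [-0.18  0.36  1.79  0.    0.98  1.22]
1.4970591810094684 0.05046553465087964
1.571 False 6.6 [ 0.5383 -0.0887  0.1951] [4.7 2.7 0. ] 0.0111 [-0.18  0.37  1.79  0.    0.98  1.28]
1.5612084221857372 0.050433191611999335
1.62 False 6.85 [ 0.5383 -0.0892  0.1951] [ 4.7 11.4  1. ] 0.0109 [-0.19  0.37  1.79  0.01  0.98  1.32]
1.5713699888289943 0.0503434845813444
1.67 False 7.1 [ 0.5381 -0.0897  0.1951] [ 4.9 18.8  1.9] 0.0112 [-0.19  0.37  1.79  0.01  0.99  1.37]
1.5803058045328595 0.05005853401506042
```

The stop is reached: force rose while the angle stayed at 1.571. Now I release, go up and look.

Run:
```python
from h import *
command_gripper(.03,20)
s=st("open"); p=s["ee_pos"]
manip.move_linear([p[0],p[1],.29],speed=.2)
B=np.array([.5012,-.3293]); th=np.deg2rad(-36)
command_gripper(.05,20)
manip.move_to([*B,.27],Q(th)); st("over pin")
for n,(y0,y1,x0,x1) in (("top",(200,310,250,470)),("side",(195,395,215,435))):
    im=imaging.camera(n)["img"][:,:,::-1]; cv2.imwrite(f"pics/{n}2.png",cv2.resize(im[y0:y1,x0:x1],None,fx=3,fy=3,interpolation=cv2.INTER_CUBIC))
```

```text
open 7.42 [ 0.5374 -0.0945  0.1947] [-0.8 -0.6 -0.1] 0.0299 [-0.19  0.37  1.79 -0.    0.99  1.37]
over pin 9.61 [ 0.5013 -0.3288  0.27  ] [0.2 0.7 0.2] 0.05 [-0.6   0.38  1.56  0.    1.2   0.03]
```

View pics/top2.png

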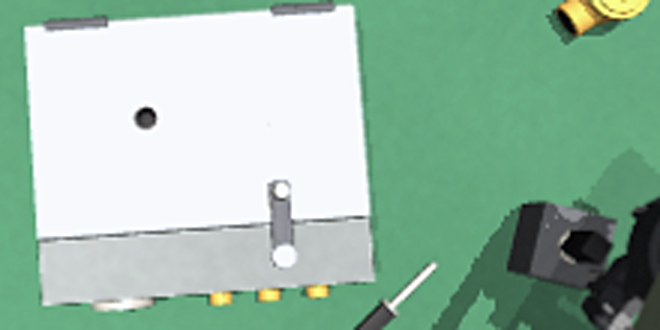

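View pics/side2.png

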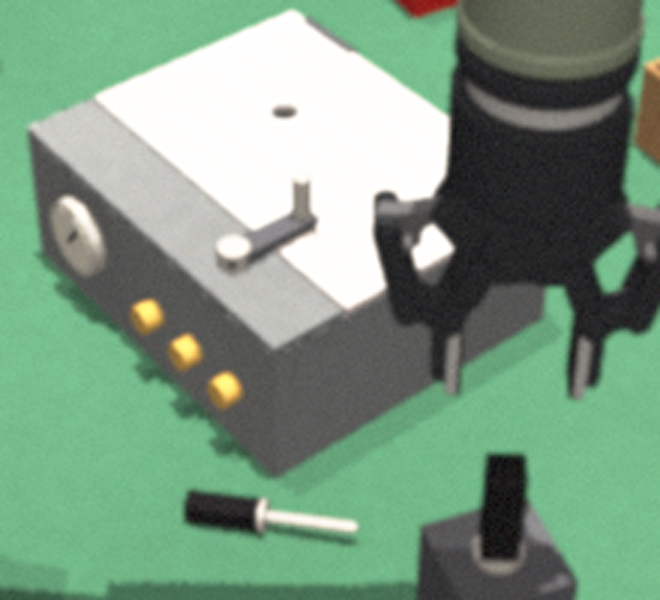

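The turnbutton lies straight across the cover edge (top crop, post (281,188) to pivot (284,256)), and the cover is shut. The small look-alike pin nearest the unit has tipped over onto the bench. It isn't in the way. Next I grasp the pin.

Run:
```python
from h import *
B=np.array([.5012,-.3293])
print(manip.move_linear([*B,.174],speed=.1,until_force=10)); st("down")
command_gripper(0,70); st("grip")
print(manip.move_linear([*B,.20],speed=.06,until_force=30)); st("up1")
manip.move_linear([*B,.31],speed=.15); st("up")
for n,(y0,y1,x0,x1) in (("top",(200,310,350,550)),("side",(195,415,265,485))):
    im=imaging.camera(n)["img"][:,:,::-1]; cv2.imwrite(f"pics/{n}3.png",cv2.resize(im[y0:y1,x0:x1],None,fx=3,fy=3,interpolation=cv2.INTER_CUBIC))
```

```text
False
down 10.82 [ 0.5016 -0.3295  0.1747] [ 0.3 -0.1  0.5] 0.0493 [-0.6   0.46  1.69 -0.    0.99  0.03]
grip 11.19 [ 0.5014 -0.3295  0.1747] [-0.3  0.6  4. ] 0.019 [-0.6   0.46  1.69  0.    0.99  0.03]
False
up1 11.78 [ 0.5011 -0.3292  0.2002] [ 0.5 -0.4 -1. ] 0.019 [-0.6   0.44  1.66  0.    1.05  0.03]
up 12.66 [ 0.5007 -0.329   0.3088] [-0.5 -0.3 -2. ] 0.0191 [-0.6   0.36  1.5   0.    1.29  0.03]
```

View pics/side3.png

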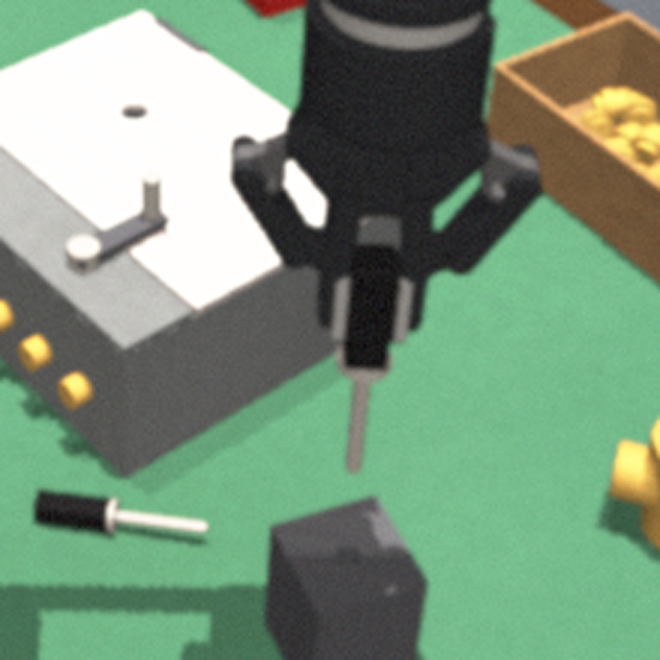

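The pin is lifted and hangs straight: its tip is at pixel (383,351), matching the prediction (382.8,351.3). Next I move over the hole and check.

Run:
```python
from h import *
q=Q(np.deg2rad(-36)); s=manip.state()["ee_pos"]
manip.move_linear([s[0],s[1],.35],speed=.2)
manip.move_linear([*HOLE,.35],speed=.25)
manip.move_linear([*HOLE,.285],speed=.15); s=st("over")
for n in ("top","side"):
    c=imaging.camera(n); tip=np.r_[s["ee_pos"][:2],s["ee_pos"][2]-.1667]
    print(n,proj(c,[tip,[*HOLE,.106]]).round(1).tolist())
    x0,y0=(240,180) if n=="top" else (250,150)
    im=c["img"][y0:y0+120,x0:x0+120,::-1]; cv2.imwrite(f"pics/{n}4.png",cv2.resize(im,None,fx=5,fy=5,interpolation=cv2.INTER_CUBIC))
```

```text
over 15.28 [0.5939 0.0167 0.2857] [ 0.1 -0.1 -0.6] 0.0195 [ 0.01  0.36  1.55 -0.    1.23  0.64]
top [[298.0, 238.5], [298.0, 239.1]]
side [[309.5, 227.0], [309.2, 232.3]]
```

View pics/side4.png

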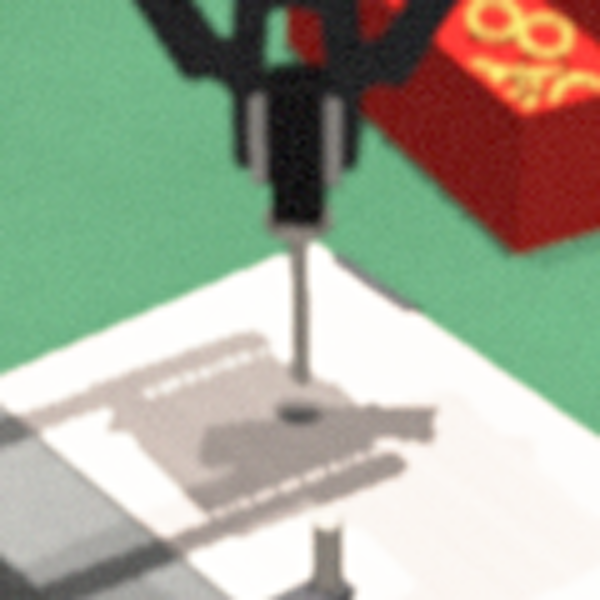

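View pics/top4.png

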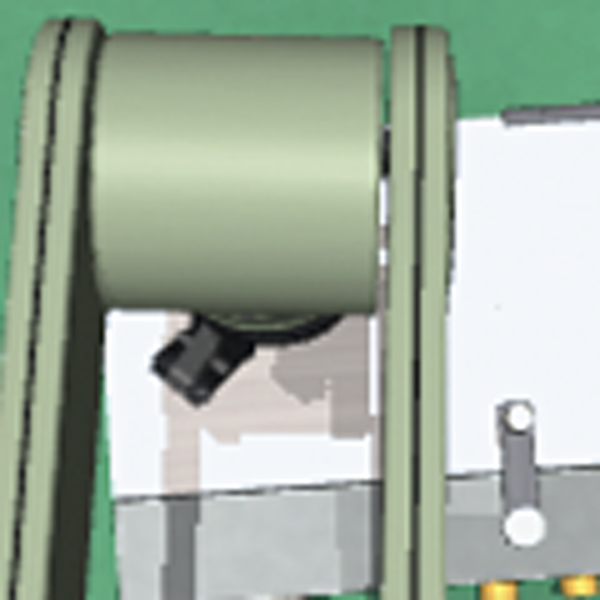

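In the side view the tip is at (310,226) and the hole at (309.5,232.5), so it is aligned within about 1–2 mm. Descending with a force guard.

Run:
```python
from h import *
r=manip.move_linear([*HOLE,.246],speed=.06,until_force=4); st(f"in {r}")
c=imaging.camera("side"); cv2.imwrite("pics/side5.png",cv2.resize(c["img"][150:270,250:370,::-1],None,fx=5,fy=5,interpolation=cv2.INTER_CUBIC))
```

```text
in False 16.18 [0.5937 0.0172 0.2462] [-0.3 -0.3  0.1] 0.0189 [0.01 0.39 1.61 0.   1.14 0.64]
```

View pics/side5.png

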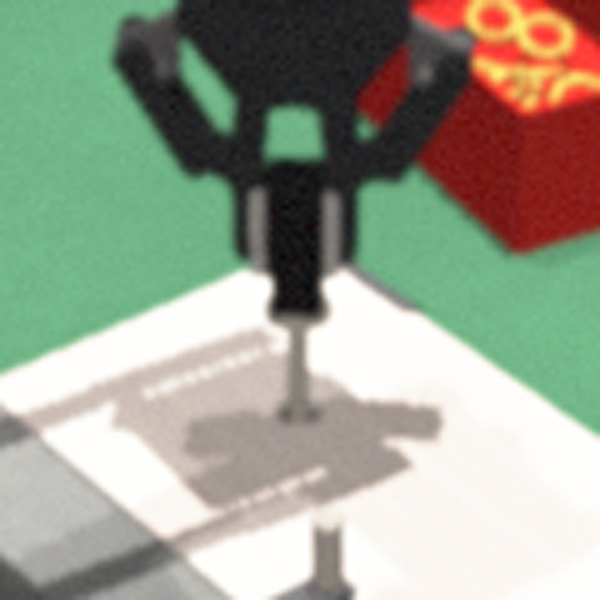

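The pin is in the hole at crop (298,412), with no contact force. Pressing now.

Run:
```python
from h import *
z=.243
while z>.222:
    z-=.0015
    manip.move_linear([*HOLE,z],speed=.02); s=st(f"{z:.4f}")
    if s["wrist_force"][2]>16: break
```

```text
0.2415 16.6 [0.5934 0.0172 0.2414] [ 0.8  0.6 -0.9] 0.0193 [0.01 0.39 1.62 0.   1.13 0.64]
0.2400 16.85 [0.5935 0.0172 0.2399] [-0.6  0.2 -1.3] 0.0193 [ 0.01  0.39  1.62 -0.    1.13  0.64]
0.2385 17.1 [0.5934 0.0172 0.2384] [-0.6 -0.1 -1.7] 0.0191 [ 0.01  0.4   1.62 -0.    1.13  0.64]
0.2370 17.35 [0.5937 0.0172 0.2373] [0.3 0.4 0.1] 0.0191 [0.01 0.4  1.62 0.   1.12 0.64]
0.2355 17.6 [0.5937 0.0172 0.2357] [-0.7 -0.3  1.6] 0.0195 [ 0.01  0.4   1.62 -0.    1.12  0.64]
0.2340 17.85 [0.5937 0.0172 0.2342] [ 0.5 -0.3  1.5] 0.0189 [ 0.01  0.4   1.63 -0.    1.12  0.64]
0.2325 18.1 [0.5937 0.0172 0.2326] [-0.9 -1.   3.2] 0.0191 [ 0.01  0.4   1.63 -0.    1.11  0.64]
0.2310 18.35 [0.5937 0.0172 0.2311] [ 0.6 -0.7  4.2] 0.0188 [ 0.01  0.4   1.63 -0.    1.11  0.64]
0.2295 18.6 [0.5937 0.0172 0.2297] [0.7 0.2 4.6] 0.0192 [ 0.01  0.4   1.63 -0.    1.11  0.64]
0.2280 18.85 [0.5937 0.0172 0.2292] [-0.7 -1.  10. ] 0.0194 [0.01 0.4  1.63 0.   1.1  0.64]
0.2265 19.1 [0.5938 0.0172 0.229 ] [-2.2  0.9 15.6] 0.019 [0.01 0.4  1.63 0.   1.1  0.64]
0.2250 19.35 [0.5938 0.0173 0.2288] [-3.8 -0.2 21.7] 0.0193 [0.01 0.4  1.63 0.   1.1  0.64]
```

The spring ramp runs from about z=0.2375, with a hard stop at about 0.2293. That is 8 mm of travel, as specified. A final look and a check that the force holds:

Run:
```python
from h import *
manip.pause(.7); st("hold")
t=imaging.camera("top")["img"][150:330,230:490,::-1]; s=imaging.camera("side")["img"][100:450,150:530,::-1]
cv2.imwrite("pics/f_top.png",cv2.resize(t,None,fx=3,fy=3)); cv2.imwrite("pics/f_side.png",cv2.resize(s,None,fx=1.7,fy=1.7))
```

```text
hold 20.05 [0.5938 0.0173 0.2288] [-3.8  0.1 21.3] 0.0194 [0.01 0.4  1.63 0.   1.1  0.64]
```

View pics/f_top.png

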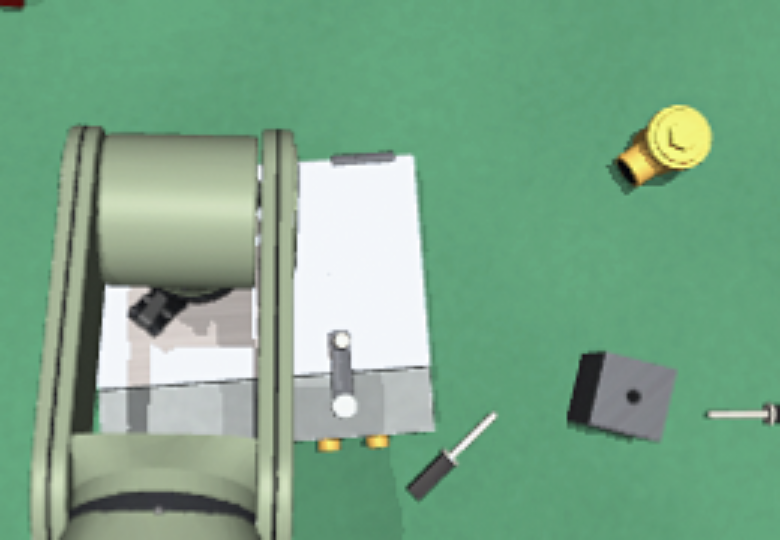

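View pics/f_side.png

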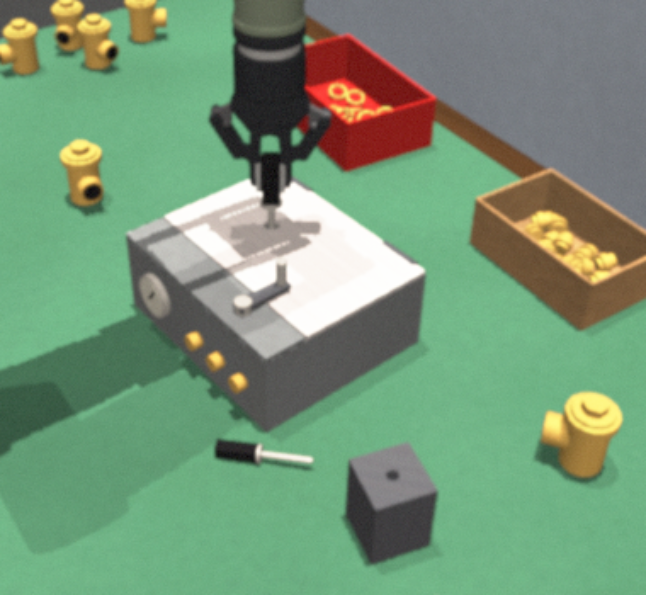

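The turnbutton is still across the edge, the cover is shut, the pin is in the hole, the block is empty and both valves are standing. Both look-alike pins have tipped onto the bench. Handing in.

```bash
python3 -c "
from station import ticket
print(ticket.hand_in())"
```

```text
the job is handed in; nothing more can be done
None
```

The job is handed in at about 20 s on the clock, with the reset button fully down and the pin still gripped.

- **Turnbutton:** I turned it by its post until it met its stop at about 1.571 rad. The final pictures show it lying square across the cover's edge, with the cover shut.
- **Pin:** I took the full-size pin from the block and lowered it through the hole with no contact force. It stayed aligned with the hole within about 2 mm.
- **Reset button:** The spring resisted from TCP z of about 0.2375 m to a hard stop at about 0.2293 m, which is the full 8 mm. I am holding about 21 N on it, and that stayed steady over a 0.7 s check.
- **Valves:** Neither looks moved, judging by eye; in the last pictures valve_b shows in both views and valve_a only in the side view.
- **What disagreed:** The two small look-alike pins beside the block tipped over onto the bench during the run. I did not touch them on purpose and felt no contact force. At least one was already down before the gripper descended at the block. Neither had fallen off the bench in the last pictures.

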